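Ease a tall angle bracket down onto its back

TASK

Lay the tall blue angle bracket, which stands with its heel at the near edge of the marking-out board, down on that board: with the fingers, tip it forward over the board's edge and ease it down gently, without letting it fall, until its long leg lies flat on the board and the short leg stands up; then take the hand away. Only push and steady the bracket with the fingers: do not grip it, lift it or carry it, and leave everything else where it is.

Things in the scene. Friction and masses are not known exactly. Their poses are not given: they have to be found in the camera images.
- bracket: Loose blue steel L bracket, about 0.3 kg, 60 wide, legs 6 thick, inside of the L open. Starts standing on its short leg (foot), which points to the robot. Origin: heel, middle of the lowest edge of the long leg's outer face. z: up the long leg (130 long; outer face x=0, inner face x=-6 mm). -x: along the foot (90 long; underside z=0, upper face z=6 mm). +x: towards the board
- board: Board fixed to the bench: pale plywood with a cork patch, 180 x 120, 6 mm thick. Origin: bench level, middle of its near edge (the stop over which the bracket tips). x: from that edge across the board (0 to 180 mm), away from the robot; y: along the edge (-60 to 60 mm). The bracket's heel starts 1 to 4 mm short of the edge, up to 20 mm to a side of its middle
- leg_end (a point): Free end of the bracket's long leg, at (-3, 0, 130) mm in its frame. The bracket's centre of mass is about 21 mm behind the outer face and 41 mm up: once it leans some 30 degrees over the board's edge it goes over by itself. Its heel may slip back 10 to 15 mm along the bench while it tips
- foot_end (a point): Free end of the bracket's foot, at (-90, 0, 3) mm in its frame. As the bracket tips the foot swings up; holding the foot's upper face back from inside the L keeps the bracket from falling
- glue_bottle: Bystander, loose: white glue bottle with red cap, 59 across, 183 tall mm; origin at the centre of its underside
- tape_measure: Bystander, loose: yellow tape measure, 81x86x35 mm; origin at the centre of its underside
- offcut_block: Bystander, loose: pale wood offcut, 45x90x22 mm; origin at the centre of its underside
- tape_roll: Bystander, loose: roll of masking tape, 93 across, 19 high mm; origin at the centre of its underside
- plane: Bystander, loose: small iron block plane, 44x155x55 mm; origin at the centre of its underside
There are look-alikes about, which are no part of the job. Several things have the shape of the bracket; the one meant has the colours described above.

How it is judged:
By the outcome, as a careful person would: the job done as asked, in the order asked, and still so for the second after the job is handed in, with the robot touching nothing.
It also fails if it takes over 54 s, if anything falls off the work surface, if the arm or the gripper's body presses on something with over 40 N, if the wrist force passes 120 N, or if a joint passes its speed limit or range.

ROBOT

A 6-joint arm with a two-finger parallel gripper is mounted at the origin on a cart in front of the work surface, level with it; the furniture and walls round the work are solid. World frame = base frame: x ahead of the robot, y to its left, z up, the work surface at z = 0. Lengths are in mm, angles in rad, forces in N, time in s.
With the tool pointing down it reaches from about 325 to 750 mm from the base axis. Payload 7.6 kg.
Tool frame: the origin (TCP) lies between the finger pads; the fingertips stand tips_ahead ahead of it and the grasp point (between the pads) lies 11 mm behind it (tips_ahead is the distance from the TCP to the fingertips, in mm); z points along the fingers, y is the line along which they close (so a half turn about z gives the same grasp; the last joint's range is limited). The gripper opens to 85 mm and grips with 20 to 120 N. Pads are 22 mm wide; open, the fingers measure 114 mm over their backs; the gripper's body (76 mm by 85 mm) begins 54 mm behind the grasp point. The pads swing forward as they close: fully open they stand 13 mm farther back than shut.
Start: joints at [-1.326, 0.052, 1.401, -0, 1.689, -0.07], TCP at [162.578, -499.213, 239.323] pointing down, gripper open.
Joint ranges: [-2.9, 2.9], [-0.91, 2.17], [0.12, 2.37], [-1.06, 4.2], [0.26, 2.73], [-2.93, 2.93]. Speed limits (rad/s): [2.57, 2.57, 3.01, 3.14, 3.14, 3.14].

INTERFACE

Orientations are given as a unit quaternion [w, x, y, z].
In Python, from cell import get_state, camera, calibration, job_done, tips_ahead gives the robot as it stands. The module is installed in compiled form; this text tells all that it offers.
- The arm moves only by the tool send_rows, never from a script. Its argument "targets" is a list of rows, each an object with "jaw": the closure in counts, from 0 (fully open) to 255 (shut); "slide": the shift along the tool's x, y, z in m, a list of three; "spin": the turn about the tool's z in degrees. A call has 1 to 10 rows; each row shifts and turns the commanded pose from where the row before left it, along the tool's axes as they then stand; what a row does not reach is not made up. A row lasts 1/12 s, in which the tool goes at most 41.7 mm and 7.16 degrees, less where a joint would pass 70% of its speed; a pose out of reach is approached as far as the arm can. A call is refused whole if a number of a shift passes 0.0417 or a number of a turn 7.16, either way. A call with a gripper value outside its range is refused whole. The fingers move at their own pace and stop on an object; "force" is the grip in N (left out, the last holds). Time passes only in rows, so rows that do not move let the fingers close. It gives the time, the measured TCP pose, the force, the opening and the grip force at its end, in the units of the state.
- get_state(): the state, without advancing time (a new reading comes with each control period).
- camera(name): name is "scene" or "top" or "wrist"; returns (picture, depth): 480x640x3 uint8, red, green, blue; 480x640 float32, mm along the optical axis (not along the pixel's ray), 0 where there is no reading.
- calibration(name): a dict with "intrinsics" (3x3 intrinsics, pixels), "D" ([k1, k2, p1, p2, k3] as OpenCV has them; the pictures are not rectified), "camera_from_world" (4x4, takes a point from world to camera coordinates); the wrist camera has in their place "hand_eye" (4x4, takes a point from camera to tool coordinates, whose origin is the TCP and whose axes are the flange's). Camera axes: x right, y down, z forward; pixel columns grow to the right and rows downward; lengths in mm; the calibration is good to about 2 mm. A picture is of the moment at which its call begins: read the wrist's pose just before it. calibration takes no time and is no camera call.
- job_done(): hands the job in; it is judged then, once.
The state is a dict: "time_s": time; "qpos": joint angles; "joint_vel": joint speeds; "effort": joint torques, N m; "tool_pos": TCP position; "eef_rot": TCP orientation; "wrist_force": force on the tool from outside, world axes, zero at the start; "torque": the same for the moment, N m; "finger_gap": finger opening in mm; "grip_force": force on a finger pad.
Only numpy, scipy, OpenCV 4.12 (cv2) and the standard library are available. Lean on these libraries where they do the work, as an engineer would, in place of code of your own. Each camera call takes 0.05 s, during which the arm holds its last target. There are 200 camera calls.

## Working session

There is one attempt and no reset: what is moved stays moved. The work goes in short steps, Python scripts to look and compute and a tool call to move; the robot and the scene stay as the last step left them, time stands still between calls to the robot, and variables do not carry over. Pictures are saved under pics/ and viewed, at most 10 in all, crops included, and the job is handed in when it is done.

Besides the shell and the picture viewer there is one more tool, called after ">>>" as name(argument=value, ...), one argument or row to a line, values as JSON. send_rows: Moves the arm, as the interface text tells. Its arguments: {"type":"object","properties":{"targets":{"type":"array","items":{"type":"object","properties":{"jaw":{"type":"number"},"slide":{"type":"array","items":{"type":"number"}},"spin":{"type":"number"}}}},"force":{"type":"number"}},"required":["targets"]}

```bash
mkdir -p pics; cat > h.py <<'E'
import numpy as np, cv2
from cell import *
def world(name,uv,d):
    c=calibration(name);K=np.array(c["intrinsics"]);D=np.array(c["D"])
    p=cv2.undistortPoints(np.array(uv,float).reshape(-1,1,2),K,D)[:,0]
    P=np.c_[p,np.ones(len(p))]*np.array(d,float).reshape(-1,1)
    T=np.linalg.inv(np.array(c["camera_from_world"]))
    return P@T[:3,:3].T+T[:3,3]
def grab(name,fn):
    im,d=camera(name);cv2.imwrite(fn,im[:,:,::-1]);np.savez('/tmp/'+name+'.npz',im=im,d=d);return im,d
E
python3 - <<'E'
from h import *
s=get_state();print(s,tips_ahead)
for n in("scene","top"): grab(n,f"pics/{n}0.png")
E
```

```text
{'time_s': 0.0, 'qpos': array([-1.32629327e+00,  5.28242592e-02,  1.40167996e+00, -2.88614598e-05,
        1.68857489e+00, -7.03163412e-02]), 'joint_vel': array([ 0.0005521 , -0.00065087,  0.00113179, -0.00011349,  0.00060119,
        0.00156856]), 'effort': array([-2.94896548e-03, -3.81676519e+01, -3.60181439e+01, -2.90424241e-04,
        6.38077705e-03,  2.44583856e-05]), 'tool_pos': array([ 162.50479241, -498.93521907,  238.50155154]), 'eef_rot': array([-7.39163853e-04,  9.87636645e-01,  1.56758749e-01, -7.89260658e-05]), 'wrist_force': array([ 0.38836055, -0.87792133,  0.25443975]), 'torque': array([ 0.02276397, -0.01441986, -0.01683623]), 'grip_force': 0.0, 'finger_gap': 85.13173331398157} 8.0
```

View pics/scene0.png

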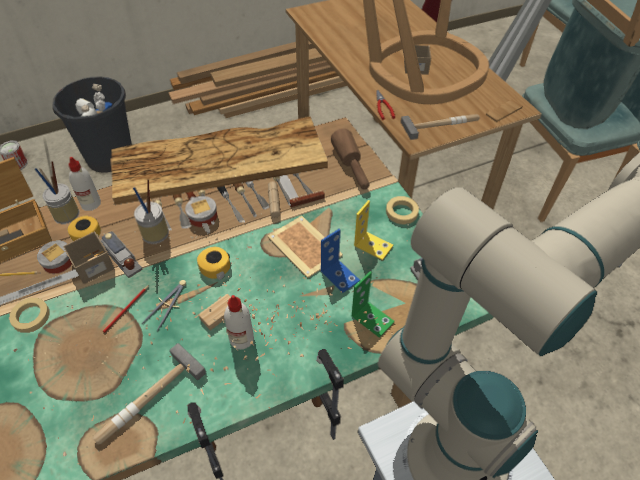

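View pics/top0.png

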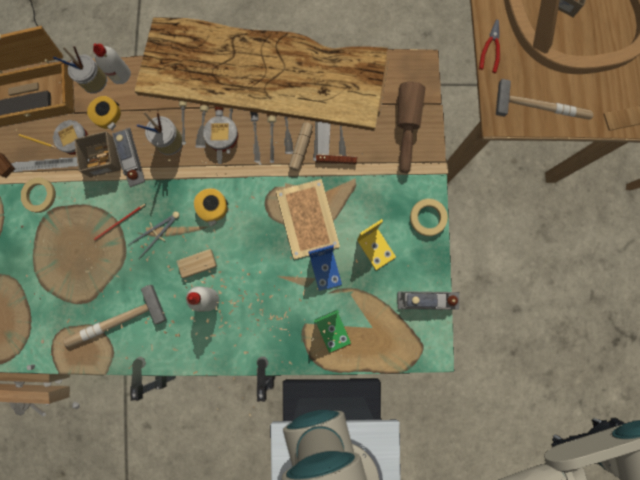

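The scene holds three L brackets: blue at scene (335,265) / top (322,268), green at scene (370,305) / top (333,330), and yellow at scene (370,235) / top (375,247). The blue one stands at the near edge of the cork board (top 308,218), so it is the one meant. Next I measure it and check it in a crop.

```bash
python3 - <<'E'
from h import *
def seg(n,roi):
    z=np.load(f'/tmp/{n}.npz');im,d=z['im'],z['d'];h=cv2.cvtColor(im,cv2.COLOR_RGB2HSV)
    m=cv2.inRange(h,(105,100,30),(128,255,255));k=np.zeros_like(m);x0,y0,x1,y1=roi;k[y0:y1,x0:x1]=m[y0:y1,x0:x1]
    return im,d,k
out=[]
for n,roi in(("scene",(305,215,375,300)),("top",(295,235,355,300))):
    im,d,m=seg(n,roi)
    v,u=np.nonzero((cv2.erode(m,np.ones((3,3)))>0)&(d>0));W=world(n,np.c_[u,v],d[v,u])
    print(n,len(W),W.min(0).round(),W.max(0).round())
    foot=W[W[:,2]<15];leg=W[W[:,2]>30]
    for nm,P in(("foot",foot),("leg",leg)):
        if len(P)>9:
            r=cv2.minAreaRect(P[:,:2].astype(np.float32));print(nm,len(P),np.round(r[0],1),np.round(r[1],1),r[2],"z",np.percentile(P[:,2],[2,50,98]).round(1)); print(cv2.boxPoints(r).round(1).tolist())
    c=cv2.resize(im[roi[1]-40:roi[3]+20,roi[0]-40:roi[2]+20],None,fx=3,fy=3);out.append(cv2.resize(c,(390,400)))
    # board: pale
    h=cv2.cvtColor(im,cv2.COLOR_RGB2HSV)
cv2.imwrite('pics/crop.png',np.hstack(out)[:,:,::-1])
z=np.load('/tmp/top.npz');d=z['d']
px=[(277,188),(322,179),(340,247),(291,257)]
c=calibration('top');K=np.array(c['intrinsics']);T=np.linalg.inv(np.array(c['camera_from_world']))
def ray(px,zz):
    p=cv2.undistortPoints(np.array(px,float).reshape(-1,1,2),K,np.array(c['D']))[:,0];R=np.c_[p,np.ones(len(p))]@T[:3,:3].T
    return T[:3,3]+R*((zz-T[2,3])/R[:,2:])
print(ray(px,6).round(1))
print("names")
for nm,q in dict(green=(333,330),yellow=(375,247),bottle=(200,298),tape=(210,205),roll=(429,217),off=(197,264),plane=(428,300)).items(): print(nm,ray([q],10).round())
E
```

```text
scene 611 [480. -15.  -1.] [574.  57. 132.]
foot 357 [526.7  18.5] [86.  54.4] 12.670882225036621 z [ 0.2  5.9 12.9]
[[478.70001220703125, 35.70000076293945], [490.70001220703125, -17.5], [574.5999755859375, 1.399999976158142], [562.5999755859375, 54.5]]
leg 216 [564.3  31.1] [ 8.6 54.4] 14.479625701904297 z [ 31.6  80.1 129.4]
[[553.2999877929688, 56.400001525878906], [566.9000244140625, 3.700000047683716], [575.2000122070312, 5.900000095367432], [561.5999755859375, 58.599998474121094]]
top 481 [486. -18.  -3.] [571.  49. 132.]
foot 419 [525.5  15.5] [81.9 51.7] 14.478642463684082 z [-0.5  5.7 11.7]
[[479.3999938964844, 30.299999237060547], [492.29998779296875, -19.799999237060547], [571.5999755859375, 0.699999988079071], [558.5999755859375, 50.70000076293945]]
leg 56 [564.9  25.2] [ 1.3 47.1] 14.749765396118164 z [ 31.8  93.6 128.7]
[[558.2999877929688, 47.900001525878906], [570.2999877929688, 2.299999952316284], [571.5999755859375, 2.5999999046325684], [559.5999755859375, 48.20000076293945]]
[[736.4 135.5   6. ]
 [758.   20.8   6. ]
 [583.3 -21.8   6. ]
 [559.9 101.1   6. ]]
names
green [[378.  -1.  10.]]
yellow [[ 582. -109.   10.]]
bottle [[460. 329.  10.]]
tape [[695. 306.  10.]]
roll [[ 656. -248.   10.]]
off [[545. 337.  10.]]
plane [[ 447. -238.   10.]]
```

View pics/crop.png

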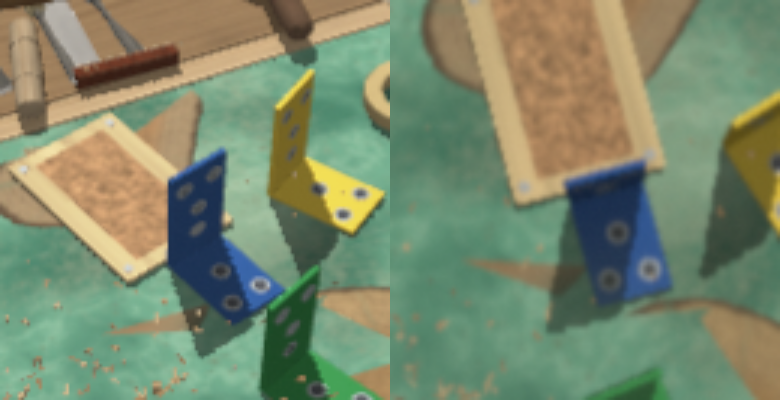

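The crop shows the blue bracket's leg at the board's near edge with its foot towards the robot. Its heel is at about (568,28) with yaw about 13.3°. I spin the hand first, then move above the bracket.

>>> send_rows(
  targets=[
    {"spin": -7.1,"jaw": 0},
    {"spin": -7.1},
    {"spin": -7.1},
    {"spin": -7.1},
    {"spin": -7.1},
    {"spin": -7.1},
    {"spin": -7.1},
    {"spin": -7.1},
    {"spin": -7.1},
    {"spin": -7.1},
  ],
)

```text
validation failed for argument at $.ta...
```

```bash
python3 - <<'E'
from h import *
for n in("scene","top"):
    z=np.load(f'/tmp/{n}.npz');im,d=z['im'],z['d'];h=cv2.cvtColor(im,cv2.COLOR_RGB2HSV)
    for nm,lo,hi,(x0,y0,x1,y1) in(("green",(50,150,30),(75,255,200),(300,265,400,360)),("yellow",(20,180,60),(32,255,255),(350,195,400,275))):
        m=np.zeros(d.shape,bool);m[y0:y1,x0:x1]=cv2.inRange(h,lo,hi)[y0:y1,x0:x1]>0
        v,u=np.nonzero(m&(d>0));W=world(n,np.c_[u,v],d[v,u]);W=W[W[:,2]>25]
        print(n,nm,len(W),np.percentile(W,[3,97],axis=0).round() if len(W) else '')
E
```

```text
scene green 228 [[401.  -3.  29.]
 [421.  46. 128.]]
scene yellow 20 [[ 598. -107.   27.]
 [ 625.  -64.  126.]]
top green 0 
top yellow 25 [[ 599. -100.   30.]
 [ 619.  -66.  130.]]
```

>>> send_rows(
  targets=[
    {"spin": -7.1,"jaw": 0,"slide": [0,0,0]},
    {"spin": -7.1,"jaw": 0,"slide": [0,0,0]},
    {"spin": -7.1,"jaw": 0,"slide": [0,0,0]},
    {"spin": -7.1,"jaw": 0,"slide": [0,0,0]},
    {"spin": -7.1,"jaw": 0,"slide": [0,0,0]},
    {"spin": -7.1,"jaw": 0,"slide": [0,0,0]},
    {"spin": -7.1,"jaw": 0,"slide": [0,0,0]},
    {"spin": -7.1,"jaw": 0,"slide": [0,0,0]},
    {"spin": -7.1,"jaw": 0,"slide": [0,0,0]},
    {"spin": -7.1,"jaw": 0,"slide": [0,0,0]},
  ],
  force=20,
)

```text
time_s: 0.93
tool_pos: [162.5, -499.0, 238.8]
eef_rot: [-0.0, 0.711, 0.703, 0.0]
wrist_force: [-0.7, -0.7, -0.4]
finger_gap: 85.3
grip_force: 0.0
```

>>> send_rows(
  targets=[
    {"spin": -7.1,"jaw": 0,"slide": [0,0,0]},
    {"spin": -7.1,"jaw": 0,"slide": [0,0,0]},
    {"spin": 0,"jaw": 0,"slide": [0.021,0.0234,0]},
    {"spin": 0,"jaw": 0,"slide": [0.021,0.0234,0]},
    {"spin": 0,"jaw": 0,"slide": [0.021,0.0234,0]},
    {"spin": 0,"jaw": 0,"slide": [0.021,0.0234,0]},
    {"spin": 0,"jaw": 0,"slide": [0.021,0.0234,0]},
    {"spin": 0,"jaw": 0,"slide": [0.021,0.0234,0]},
    {"spin": 0,"jaw": 0,"slide": [0.021,0.0234,0]},
    {"spin": 0,"jaw": 0,"slide": [0.021,0.0234,0]},
  ],
)

```text
time_s: 1.77
tool_pos: [306.8, -291.3, 239.0]
eef_rot: [-0.0, 0.621, 0.784, 0.0]
wrist_force: [-0.5, -0.9, 0.4]
finger_gap: 85.5
grip_force: 0.0
```

>>> send_rows(
  targets=[
    {"spin": 0,"jaw": 80,"slide": [0.021,0.0234,0]},
    {"spin": 0,"jaw": 80,"slide": [0.021,0.0234,0]},
    {"spin": 0,"jaw": 80,"slide": [0.021,0.0234,0]},
    {"spin": 0,"jaw": 80,"slide": [0.021,0.0234,0]},
    {"spin": 0,"jaw": 80,"slide": [0.021,0.0234,0]},
    {"spin": 0,"jaw": 80,"slide": [0.021,0.0234,0]},
    {"spin": 0,"jaw": 80,"slide": [0.021,0.0234,0]},
    {"spin": 0,"jaw": 80,"slide": [0.021,0.0234,0]},
    {"spin": 0,"jaw": 80,"slide": [0.021,0.0234,0]},
    {"spin": 0,"jaw": 80,"slide": [0.021,0.0234,0]},
  ],
)

```text
time_s: 2.6
tool_pos: [486.5, -33.3, 238.9]
eef_rot: [-0.0, 0.621, 0.784, -0.0]
wrist_force: [1.9, -0.6, 0.2]
finger_gap: 58.7
grip_force: 0.0
```

```bash
cat >> h.py <<'E'
from scipy.spatial.transform import Rotation as Rn
def wristpts():
    s=get_state();im,d=camera("wrist");c=calibration("wrist");q=s["eef_rot"]
    R=Rn.from_quat([q[1],q[2],q[3],q[0]]).as_matrix()
    v,u=np.mgrid[0:480,0:640];p=cv2.undistortPoints(np.c_[u.ravel(),v.ravel()].astype(float).reshape(-1,1,2),np.array(c["intrinsics"]),np.array(c["D"]))[:,0]
    T=np.array(c["hand_eye"]);P=(np.c_[p,np.ones(len(p))]*d.reshape(-1,1))@T[:3,:3].T+T[:3,3]
    return s,im,d,P.reshape(480,640,3),(P@R.T+s["tool_pos"]).reshape(480,640,3)
E
python3 - <<'E'
from h import *
s,im,d,P,W=wristpts();print(s['tool_pos'],s['finger_gap'])
cv2.imwrite('pics/w1.png',im[:,:,::-1]);np.savez('/tmp/w.npz',im=im,d=d,P=P,W=W)
m=(d>0)&(P[...,2]<40)
Q=P[m];print(m.sum(),Q.min(0).round() if len(Q) else '',Q.max(0).round() if len(Q) else '')
h=cv2.cvtColor(im,cv2.COLOR_RGB2HSV);b=(cv2.inRange(h,(105,100,30),(128,255,255))>0)&(d>0)&(P[...,2]>40)
for nm,k in(("leg",b&(W[...,2]>30)),("foot",b&(W[...,2]<15))):
    A=W[k]
    if len(A)>20:
        r=cv2.minAreaRect(A[:,:2].astype(np.float32));print(nm,len(A),r,cv2.boxPoints(r).round(1).tolist(),np.percentile(A[:,2],[2,50,98]))
E
```

```text
[486.53296934 -33.26912952 238.89496225] 58.67814527871355
68625 [-12. -64. -93.] [22. 67.  5.]
leg 3097 ((568.0778198242188, 28.627574920654297), (7.026642322540283, 59.2225227355957), 14.63473892211914) [[557.2000122070312, 56.400001525878906], [572.2000122070312, -0.8999999761581421], [579.0, 0.8999999761581421], [564.0, 58.20000076293945]] [ 34.64020878 104.56946597 130.11901211]
foot 4610 ((555.9122924804688, 19.550853729248047), (153.7241973876953, 74.13748931884766), 2.7150611877441406) [[477.3999938964844, 52.900001525878906], [480.8999938964844, -21.100000381469727], [634.4000244140625, -13.800000190734863], [630.9000244140625, 60.20000076293945]] [3.55471515 5.2791541  8.28781632]
```

View pics/w1.png

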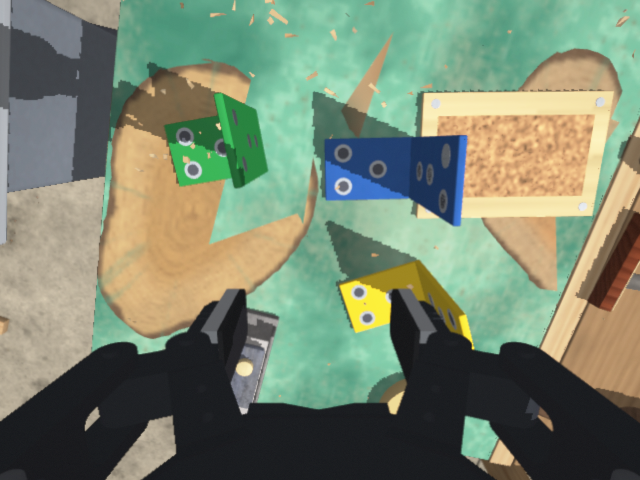

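```bash
python3 - <<'E'
import numpy as np
z=np.load('/tmp/w.npz');P=z['P'];d=z['d'];m=(d>0)&(P[...,2]<40)&(abs(P[...,1])<90);Q=P[m]
for a in range(-100,20,8):
    k=Q[(Q[:,2]>=a)&(Q[:,2]<a+8)]
    if len(k)>5:
        L=k[k[:,1]<0];R=k[k[:,1]>0]
        f=lambda A:(np.percentile(A[:,1],[1,99]).round(),np.percentile(A[:,0],[1,99]).round()) if len(A)>3 else None
        print(a,len(k),f(L),f(R))
E
```

```text
-100 162 (array([-18.,  -6.]), array([20., 22.])) (array([ 9., 21.]), array([21., 22.]))
-92 7077 (array([-52.,  -3.]), array([12., 21.])) (array([ 3., 55.]), array([12., 21.]))
-84 12713 (array([-58.,  -0.]), array([ 4., 20.])) (array([ 0., 61.]), array([ 5., 20.]))
-76 15151 (array([-62.,  -1.]), array([-4., 18.])) (array([ 1., 65.]), array([-3., 19.]))
-68 9351 (array([-62.,  -1.]), array([-10.,  18.])) (array([ 2., 65.]), array([-10.,  18.]))
-60 7414 (array([-61., -23.]), array([-11.,  18.])) (array([25., 64.]), array([-11.,  18.]))
-52 9011 (array([-59., -27.]), array([-10.,  15.])) (array([30., 63.]), array([-10.,  15.]))
-44 1960 (array([-57., -29.]), array([ 7., 15.])) (array([32., 59.]), array([ 7., 15.]))
-36 1509 (array([-36., -27.]), array([-8., 13.])) (array([30., 39.]), array([-7., 13.]))
-28 1413 (array([-41., -27.]), array([-10.,  13.])) (array([30., 44.]), array([-10.,  12.]))
-20 1234 (array([-41., -27.]), array([-10.,  12.])) (array([31., 44.]), array([-9., 12.]))
-12 1052 (array([-41., -27.]), array([-10.,  12.])) (array([31., 44.]), array([-9., 13.]))
-4 568 (array([-39., -28.]), array([-10.,  12.])) (array([31., 42.]), array([-9., 12.]))
4 10 (array([-28., -28.]), array([-4.,  7.])) (array([31., 31.]), array([-5.,  9.]))
```

The wrist view shows the blue leg at (445,180) and the foot at (370,165), seen past the fingers. At this jaw the fingertips stand ±42 mm from centre, with knuckles ±63 mm starting 50 mm above the tips. The plan has four steps:
1. Push high with the front fingertip.
2. Slide down inside the L.
3. Let the rear fingertip catch the foot.
4. Ease the bracket down.

>>> send_rows(
  targets=[
    {"spin": 0,"jaw": 80,"slide": [0.0138,0.0125,0]},
    {"spin": 0,"jaw": 80,"slide": [0.0138,0.0125,0]},
    {"spin": 0,"jaw": 80,"slide": [0.0138,0.0125,0]},
    {"spin": 0,"jaw": 80,"slide": [0,0,0.028]},
    {"spin": 0,"jaw": 80,"slide": [0,0,0.028]},
    {"spin": 0,"jaw": 80,"slide": [0,0,0.028]},
    {"spin": 0,"jaw": 80,"slide": [0,0,0.028]},
    {"spin": 0,"jaw": 80,"slide": [0,0,0.028]},
    {"spin": 0,"jaw": 80,"slide": [0,0,0]},
    {"spin": 0,"jaw": 80,"slide": [0,0,0]},
  ],
)

```text
time_s: 3.48
tool_pos: [512.1, 14.1, 98.3]
eef_rot: [-0.001, 0.621, 0.784, -0.001]
wrist_force: [0.2, 0.7, 1.5]
finger_gap: 58.9
grip_force: 0.0
```

```bash
cat >> h.py <<'E'
E0=np.array([573,29.7]);A=np.array([.972,.233])
def look(fn=None):
    """bracket profile along axis u from scene cam; estimates of leg and foot"""
    s=get_state();im,d=camera("scene")
    if fn: cv2.imwrite(fn,cv2.resize(im[170:330,220:460],None,fx=3,fy=3,interpolation=cv2.INTER_CUBIC)[:,:,::-1])
    h=cv2.cvtColor(im,cv2.COLOR_RGB2HSV);m=cv2.inRange(h,(105,100,30),(128,255,255));k=np.zeros_like(m);k[190:310,290:400]=m[190:310,290:400]
    k=cv2.erode(k,np.ones((3,3)));v,u=np.nonzero((k>0)&(d>0));W=world("scene",np.c_[u,v],d[v,u])
    U=(W[:,:2]-E0)@A
    print("t",s['time_s'],"TCPu",round(float((s['tool_pos'][:2]-E0)@A),1),"z",s['tool_pos'][2].round(1),"lat",round(float((s['tool_pos'][:2]-E0)@np.array([-A[1],A[0]])),1),"F",s['wrist_force'].round(1),"gap",round(s['finger_gap'],1))
    for a in range(0,140,10):
        q=U[(W[:,2]>=a)&(W[:,2]<a+10)]
        if len(q)>4: print(a,len(q),np.percentile(q,[5,50,95]).round())
    return U,W
E
python3 -c "
from h import *
look('pics/s1.png')"
```

```text
t 3.4833 TCPu -62.8 z 98.3 lat -1.0 F [0.2 0.7 1.5] gap 58.9
0 312 [-87. -40.  -9.]
10 52 [-59.  -9.  -6.]
20 23 [-11.  -8.  -6.]
30 14 [-10.  -8.  -7.]
40 23 [-12.  -9.  -7.]
50 17 [-11.  -8.  -6.]
60 16 [-11.  -9.  -7.]
70 12 [-11.  -9.  -6.]
80 16 [-10.  -8.  -6.]
90 12 [-10.  -8.  -6.]
110 6 [-10.  -8.  -7.]
120 15 [-10.  -9.  -6.]
```

View pics/s1.png

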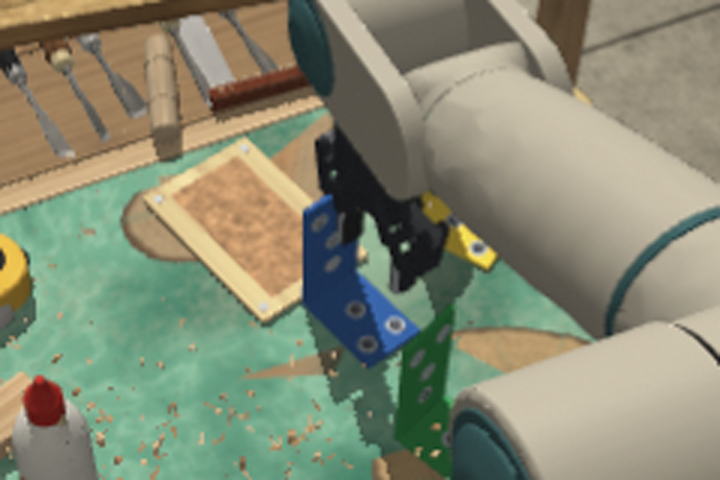

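The front finger stands just behind the leg, between crop pixels (345,225) and the leg top at (320,205), with the green bracket clear. I begin the push.

>>> send_rows(
  targets=[
    {"spin": 0,"jaw": 80,"slide": [0,0.0025,0]},
    {"spin": 0,"jaw": 80,"slide": [0,0.0025,0]},
    {"spin": 0,"jaw": 80,"slide": [0,0.0025,0]},
    {"spin": 0,"jaw": 80,"slide": [0,0.0025,0]},
    {"spin": 0,"jaw": 80,"slide": [0,0.0025,0]},
    {"spin": 0,"jaw": 80,"slide": [0,0.0025,0]},
    {"spin": 0,"jaw": 80,"slide": [0,0.0025,0]},
    {"spin": 0,"jaw": 80,"slide": [0,0.0025,0]},
    {"spin": 0,"jaw": 80,"slide": [0,0.0025,0]},
    {"spin": 0,"jaw": 80,"slide": [0,0.0025,0]},
  ],
)

```text
time_s: 4.37
tool_pos: [537.5, 19.9, 99.1]
eef_rot: [-0.0, 0.621, 0.784, -0.0]
wrist_force: [-0.9, 0.8, 0.4]
finger_gap: 58.5
grip_force: 0.2
```

```bash
python3 -c "
from h import *
look()"
```

```text
t 4.3667 TCPu -36.8 z 99.1 lat -1.3 F [-0.9  0.8  0.4] gap 58.5
0 142 [-45. -18.  -5.]
10 208 [-87. -51.  -5.]
20 39 [-87.  -6.  -3.]
30 27 [-7. -3. -0.]
40 24 [-3. -2.  0.]
50 35 [-3. -1.  2.]
60 27 [-2.  0.  2.]
70 18 [-1.  2.  4.]
80 19 [1. 3. 6.]
90 9 [2. 5. 6.]
120 13 [7. 8. 9.]
```

>>> send_rows(
  targets=[
    {"spin": 0,"jaw": 80,"slide": [0,0.002,0]},
    {"spin": 0,"jaw": 80,"slide": [0,0.002,0]},
    {"spin": 0,"jaw": 80,"slide": [0,0.002,0]},
    {"spin": 0,"jaw": 80,"slide": [0,0.002,0]},
    {"spin": 0,"jaw": 80,"slide": [0,0.002,0]},
    {"spin": 0,"jaw": 80,"slide": [0,0.002,0]},
    {"spin": 0,"jaw": 80,"slide": [0,0.002,0]},
    {"spin": 0,"jaw": 80,"slide": [0,0.002,0]},
    {"spin": 0,"jaw": 80,"slide": [0,0.002,0]},
    {"spin": 0,"jaw": 80,"slide": [0,0,0]},
  ],
)

```text
time_s: 5.25
tool_pos: [555.3, 24.0, 99.3]
eef_rot: [0.0, 0.621, 0.784, 0.0]
wrist_force: [-0.5, -0.1, -0.4]
finger_gap: 58.7
grip_force: 0.1
```

```bash
cat >> h.py <<'E'
def tilt(fn=None):
    U,W=look(fn)
E
python3 -c "
from h import *
look()"
```

```text
t 5.25 TCPu -18.6 z 99.3 lat -1.4 F [-0.5 -0.1 -0.4] gap 58.7
0 55 [-17.  -9.  -3.]
10 172 [-49. -21.  -1.]
20 116 [-82. -51.   2.]
30 48 [-86.  -0.   4.]
40 33 [ 1.  6. 10.]
50 40 [ 5.  9. 11.]
60 29 [ 7. 11. 16.]
70 36 [11. 15. 19.]
80 28 [15. 18. 21.]
90 9 [17. 19. 22.]
110 11 [25. 29. 31.]
120 8 [28. 28. 30.]
```

>>> send_rows(
  targets=[
    {"spin": 0,"jaw": 80,"slide": [0,0.002,0]},
    {"spin": 0,"jaw": 80,"slide": [0,0.002,0]},
    {"spin": 0,"jaw": 80,"slide": [0,-0.0015,0.005]},
    {"spin": 0,"jaw": 80,"slide": [0,-0.0017,0.005]},
    {"spin": 0,"jaw": 80,"slide": [0,-0.0017,0.005]},
    {"spin": 0,"jaw": 80,"slide": [0,-0.0017,0.005]},
    {"spin": 0,"jaw": 80,"slide": [0,-0.0017,0.005]},
    {"spin": 0,"jaw": 80,"slide": [0,-0.0017,0.005]},
    {"spin": 0,"jaw": 80,"slide": [0,0,0]},
  ],
)

```text
time_s: 6.05
tool_pos: [548.0, 22.5, 67.7]
eef_rot: [-0.001, 0.621, 0.784, -0.001]
wrist_force: [0.2, -0.3, -0.1]
finger_gap: 58.7
grip_force: 0.0
```

```bash
python3 -c "
from h import *
look()"
```

```text
t 6.05 TCPu -26.0 z 67.7 lat -1.2 F [ 0.2 -0.3 -0.1] gap 58.7
0 48 [-14.  -9.  -3.]
10 121 [-35. -12.   1.]
20 123 [-57. -41.   4.]
30 72 [-83. -64.   7.]
40 26 [ 6.  9. 13.]
50 26 [ 8. 12. 18.]
60 23 [11. 17. 24.]
70 23 [19. 22. 25.]
80 25 [20. 25. 29.]
90 5 [26. 28. 31.]
110 12 [34. 37. 40.]
```

>>> send_rows(
  targets=[
    {"spin": 0,"jaw": 80,"slide": [0,-0.0017,0.0044]},
    {"spin": 0,"jaw": 80,"slide": [0,-0.0017,0.0044]},
    {"spin": 0,"jaw": 80,"slide": [0,-0.0017,0.0044]},
    {"spin": 0,"jaw": 80,"slide": [0,-0.0017,0.0044]},
    {"spin": 0,"jaw": 80,"slide": [0,-0.0017,0.0044]},
    {"spin": 0,"jaw": 80,"slide": [0,0,0]},
  ],
)

```text
time_s: 6.6
tool_pos: [539.8, 20.5, 46.0]
eef_rot: [-0.001, 0.621, 0.784, -0.001]
wrist_force: [-0.5, 0.3, 0.0]
finger_gap: 58.8
grip_force: 0.0
```

```bash
python3 -c "
from h import *
look('pics/s2.png')"
```

```text
t 6.6 TCPu -34.4 z 46.0 lat -1.2 F [-0.5  0.3  0. ] gap 58.8
0 47 [-16.  -9.  -2.]
10 133 [-31. -11.   0.]
20 79 [-54.  -2.   3.]
30 60 [-82. -72.   8.]
40 20 [-2.  9. 13.]
50 25 [ 9. 13. 16.]
60 19 [15. 17. 21.]
70 23 [17. 21. 25.]
80 18 [22. 25. 27.]
110 17 [36. 39. 41.]
```

View pics/s2.png

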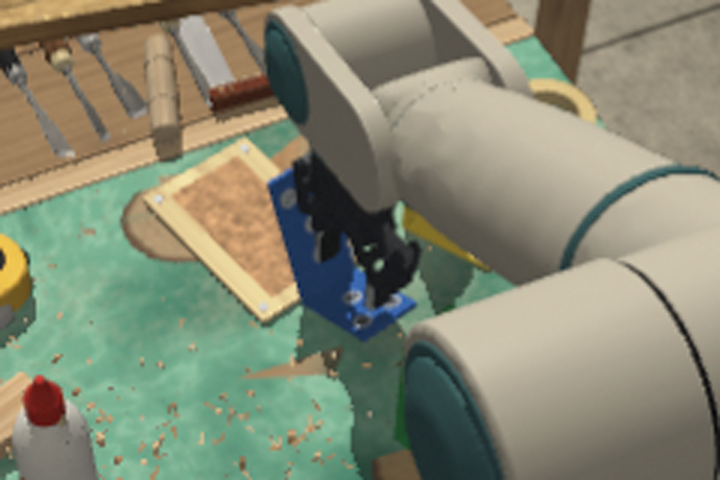

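The bracket leans about 22° with both fingertips inside the L: the front one on the leg at crop (325,245), the rear one over the foot at (380,295). I creep forward until the rear tip catches the foot.

>>> send_rows(
  targets=[
    {"spin": 0,"jaw": 80,"slide": [0,0.001,0]},
    {"spin": 0,"jaw": 80,"slide": [0,0.001,0]},
    {"spin": 0,"jaw": 80,"slide": [0,0.001,0]},
    {"spin": 0,"jaw": 80,"slide": [0,0.001,0]},
    {"spin": 0,"jaw": 80,"slide": [0,0.001,0]},
    {"spin": 0,"jaw": 80,"slide": [0,0.001,0]},
    {"spin": 0,"jaw": 80,"slide": [0,0,0]},
  ],
)

```text
time_s: 7.23
tool_pos: [546.9, 22.0, 47.3]
eef_rot: [0.0, 0.621, 0.784, 0.0]
wrist_force: [0.2, -1.5, 0.4]
finger_gap: 58.4
grip_force: 0.0
```

```bash
python3 -c "
from h import *
look()"
```

```text
t 7.2333 TCPu -27.2 z 47.3 lat -1.4 F [ 0.2 -1.5  0.4] gap 58.4
0 36 [-12.  -6.   0.]
10 127 [-28.  -9.   3.]
20 92 [-50.  -0.   6.]
30 54 [-76.   5.  12.]
40 36 [-81.   7.  15.]
50 24 [13. 16. 21.]
60 19 [17. 22. 25.]
70 23 [22. 27. 32.]
80 20 [27. 30. 35.]
100 5 [42. 44. 47.]
110 16 [43. 45. 47.]
```

>>> send_rows(
  targets=[
    {"spin": 0,"jaw": 80,"slide": [0,0.0004,-0.001]},
    {"spin": 0,"jaw": 80,"slide": [0,0.0004,-0.001]},
    {"spin": 0,"jaw": 80,"slide": [0,0.0004,-0.001]},
    {"spin": 0,"jaw": 80,"slide": [0,0.0004,-0.001]},
    {"spin": 0,"jaw": 80,"slide": [0,0.001,-0.001]},
    {"spin": 0,"jaw": 80,"slide": [0,0.001,-0.001]},
    {"spin": 0,"jaw": 80,"slide": [0,0,0]},
  ],
)

```text
time_s: 7.87
tool_pos: [550.5, 22.8, 53.6]
eef_rot: [0.0, 0.621, 0.784, 0.0]
wrist_force: [-0.3, -0.4, 0.0]
finger_gap: 58.4
grip_force: 0.0
```

```bash
python3 -c "
from h import *
look()"
```

```text
t 7.8667 TCPu -23.5 z 53.6 lat -1.5 F [-0.3 -0.4  0. ] gap 58.4
0 36 [-12.  -6.  -2.]
10 127 [-28.  -6.   2.]
20 97 [-53.  -1.   7.]
30 57 [-76.   3.  11.]
40 57 [-81.   9.  16.]
50 20 [14. 18. 23.]
60 22 [17. 22. 28.]
70 21 [24. 27. 33.]
80 20 [28. 31. 34.]
110 15 [43. 46. 48.]
```

>>> send_rows(
  targets=[
    {"spin": 0,"jaw": 80,"slide": [0,-0.0007,0.0015]},
    {"spin": 0,"jaw": 80,"slide": [0,-0.0007,0.0015]},
    {"spin": 0,"jaw": 80,"slide": [0,0.001,0]},
    {"spin": 0,"jaw": 80,"slide": [0,0.001,0]},
    {"spin": 0,"jaw": 80,"slide": [0,0.001,0]},
    {"spin": 0,"jaw": 80,"slide": [0,0.001,0]},
    {"spin": 0,"jaw": 80,"slide": [0,0,0]},
  ],
)

```text
time_s: 8.5
tool_pos: [552.9, 23.4, 50.3]
eef_rot: [0.0, 0.621, 0.784, 0.0]
wrist_force: [-0.2, 0.2, 0.0]
finger_gap: 58.9
grip_force: 0.0
```

```bash
python3 -c "
from h import *
look()"
```

```text
t 8.5 TCPu -21.0 z 50.3 lat -1.4 F [-0.2  0.2  0. ] gap 58.9
0 38 [-8. -3.  1.]
10 106 [-23.  -7.   3.]
20 87 [-40.   3.  10.]
30 54 [-55.   7.  15.]
40 51 [-76.   7.  20.]
50 27 [-79.  21.  26.]
60 21 [22. 26. 31.]
70 30 [27. 33. 37.]
80 19 [33. 38. 41.]
100 10 [48. 52. 55.]
110 11 [49. 52. 54.]
```

>>> send_rows(
  targets=[
    {"spin": 0,"jaw": 80,"slide": [0,0.001,0]},
    {"spin": 0,"jaw": 80,"slide": [0,0.001,-0.0005]},
    {"spin": 0,"jaw": 80,"slide": [0,0.0008,-0.0008]},
    {"spin": 0,"jaw": 80,"slide": [0,0.0008,-0.001]},
    {"spin": 0,"jaw": 80,"slide": [0,0.0008,-0.001]},
    {"spin": 0,"jaw": 80,"slide": [0,0.0008,-0.001]},
    {"spin": 0,"jaw": 80,"slide": [0,0,0]},
  ],
)

```text
time_s: 9.13
tool_pos: [558.2, 24.6, 55.1]
eef_rot: [0.0, 0.621, 0.784, 0.0]
wrist_force: [0.3, 0.7, -0.3]
finger_gap: 58.4
grip_force: 0.2
```

```bash
python3 -c "
from h import *
look('pics/s3.png')"
```

```text
t 9.1333 TCPu -15.6 z 55.1 lat -1.5 F [ 0.3  0.7 -0.3] gap 58.4
0 22 [-6. -3.  0.]
10 99 [-15.  -0.   9.]
20 97 [-26.   8.  18.]
30 41 [-37.  19.  27.]
40 50 [-45.  30.  39.]
50 20 [-50.  39.  45.]
60 55 [-67.  48.  54.]
70 30 [49. 54. 63.]
80 16 [63. 70. 80.]
90 27 [69. 74. 77.]
```

View pics/s3.png

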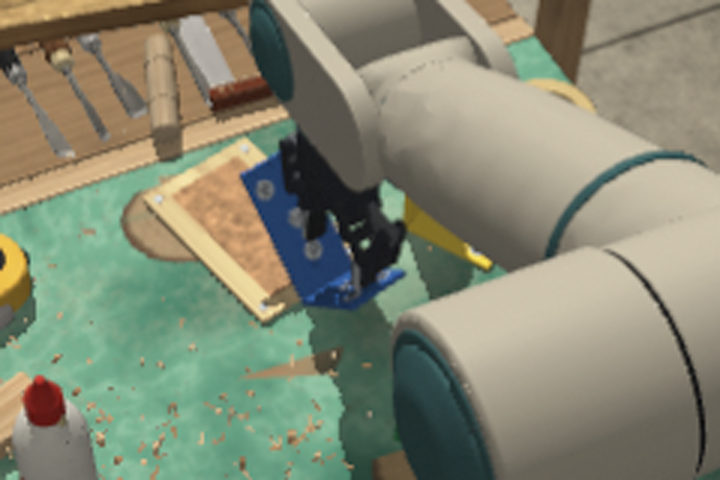

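The bracket went past balance and is now caught at about 41°, with the foot (crop 380,280) resting against the rear finger. I ease it on down.

>>> send_rows(
  targets=[
    {"spin": 0,"jaw": 80,"slide": [0,0.0009,-0.0009]},
    {"spin": 0,"jaw": 80,"slide": [0,0.0009,-0.0009]},
    {"spin": 0,"jaw": 80,"slide": [0,0.0009,-0.0009]},
    {"spin": 0,"jaw": 80,"slide": [0,0.0009,-0.0009]},
    {"spin": 0,"jaw": 80,"slide": [0,0.0009,-0.0008]},
    {"spin": 0,"jaw": 80,"slide": [0,0.0009,-0.0008]},
    {"spin": 0,"jaw": 80,"slide": [0,0,0]},
  ],
)

```text
time_s: 9.77
tool_pos: [563.3, 25.9, 60.1]
eef_rot: [0.0, 0.621, 0.784, 0.0]
wrist_force: [0.5, -0.1, 0.3]
finger_gap: 58.5
grip_force: 0.3
```

```bash
python3 -c "
from h import *
look()"
```

```text
t 9.7667 TCPu -10.3 z 60.1 lat -1.5 F [ 0.5 -0.1  0.3] gap 58.5
0 22 [-6. -3.  2.]
10 113 [-10.   3.  11.]
20 68 [-21.  12.  22.]
30 66 [-27.  25.  34.]
40 38 [-37.  36.  46.]
50 47 [40. 51. 60.]
60 55 [54. 61. 69.]
70 32 [-60.  76.  85.]
80 19 [80. 83. 85.]
```

>>> send_rows(
  targets=[
    {"spin": 0,"jaw": 80,"slide": [0,0.0009,-0.0007]},
    {"spin": 0,"jaw": 80,"slide": [0,0.0009,-0.0007]},
    {"spin": 0,"jaw": 80,"slide": [0,0.0009,-0.0007]},
    {"spin": 0,"jaw": 80,"slide": [0,0.0009,-0.0007]},
    {"spin": 0,"jaw": 80,"slide": [0,0.0009,-0.0007]},
    {"spin": 0,"jaw": 80,"slide": [0,0.0009,-0.0007]},
    {"spin": 0,"jaw": 80,"slide": [0,0.0009,-0.0006]},
    {"spin": 0,"jaw": 80,"slide": [0,0.0009,-0.0006]},
    {"spin": 0,"jaw": 80,"slide": [0,0.0009,-0.0006]},
    {"spin": 0,"jaw": 80,"slide": [0,0,0]},
  ],
)

```text
time_s: 10.65
tool_pos: [571.1, 27.7, 66.0]
eef_rot: [0.0, 0.621, 0.784, 0.0]
wrist_force: [0.5, 0.4, 0.6]
finger_gap: 58.5
grip_force: 0.4
```

```bash
python3 -c "
from h import *
look()"
```

```text
t 10.65 TCPu -2.3 z 66.0 lat -1.5 F [0.5 0.4 0.6] gap 58.5
0 22 [-6. -2.  3.]
10 111 [-9.  5. 15.]
20 87 [ 7. 22. 36.]
30 77 [27. 37. 46.]
40 57 [46. 57. 67.]
50 59 [59. 69. 82.]
60 38 [81. 92. 95.]
70 7 [-50.  83.  92.]
```

>>> send_rows(
  targets=[
    {"spin": 0,"jaw": 80,"slide": [0,0.001,-0.0006]},
    {"spin": 0,"jaw": 80,"slide": [0,0.001,-0.0006]},
    {"spin": 0,"jaw": 80,"slide": [0,0.001,-0.0006]},
    {"spin": 0,"jaw": 80,"slide": [0,0.001,-0.0005]},
    {"spin": 0,"jaw": 80,"slide": [0,0.001,-0.0005]},
    {"spin": 0,"jaw": 80,"slide": [0,0.001,-0.0005]},
    {"spin": 0,"jaw": 80,"slide": [0,0.001,-0.0005]},
    {"spin": 0,"jaw": 80,"slide": [0,0.001,-0.0005]},
    {"spin": 0,"jaw": 80,"slide": [0,0.001,-0.0005]},
    {"spin": 0,"jaw": 80,"slide": [0,0,0]},
  ],
)

```text
time_s: 11.53
tool_pos: [579.9, 29.8, 70.7]
eef_rot: [0.0, 0.621, 0.784, 0.0]
wrist_force: [1.0, 0.0, 0.6]
finger_gap: 58.7
grip_force: 0.3
```

```bash
python3 -c "
from h import *
look()"
```

```text
t 11.5333 TCPu 6.7 z 70.7 lat -1.5 F [1.  0.  0.6] gap 58.7
0 10 [-11.  -3.  16.]
10 113 [-5.  9. 30.]
20 135 [-17.  36.  53.]
30 113 [-26.  62.  77.]
40 68 [-30.  91. 102.]
50 24 [-34. -33.  99.]
60 15 [-39. -37. -32.]
70 16 [-43. -41. -37.]
80 20 [-46. -43. -40.]
```

>>> send_rows(
  targets=[
    {"spin": 0,"jaw": 80,"slide": [0,0.0011,-0.0005]},
    {"spin": 0,"jaw": 80,"slide": [0,0.0011,-0.0005]},
    {"spin": 0,"jaw": 80,"slide": [0,0.0011,-0.0005]},
    {"spin": 0,"jaw": 80,"slide": [0,0.0011,-0.0004]},
    {"spin": 0,"jaw": 80,"slide": [0,0.0011,-0.0004]},
    {"spin": 0,"jaw": 80,"slide": [0,0.0011,-0.0004]},
    {"spin": 0,"jaw": 80,"slide": [0,0.0011,-0.0004]},
    {"spin": 0,"jaw": 80,"slide": [0,0.0011,-0.0004]},
    {"spin": 0,"jaw": 80,"slide": [0,0.0011,-0.0004]},
    {"spin": 0,"jaw": 80,"slide": [0,0,0]},
  ],
)

```text
time_s: 12.42
tool_pos: [589.5, 32.1, 74.6]
eef_rot: [0.0, 0.621, 0.784, 0.0]
wrist_force: [0.4, 0.3, 0.7]
finger_gap: 58.5
grip_force: 0.4
```

```bash
python3 -c "
from h import *
look('pics/s4.png')"
```

```text
t 12.4167 TCPu 16.6 z 74.6 lat -1.6 F [0.4 0.3 0.7] gap 58.5
0 6 [ 1.  5. 12.]
10 125 [-6. 22. 46.]
20 210 [-19.  58.  81.]
30 86 [-23.  81. 105.]
40 24 [-25. -24. -21.]
50 26 [-27. -26. -23.]
60 23 [-30. -28. -24.]
70 23 [-32. -30. -29.]
80 32 [-34. -33. -28.]
90 11 [-35. -34. -31.]
```

View pics/s4.png

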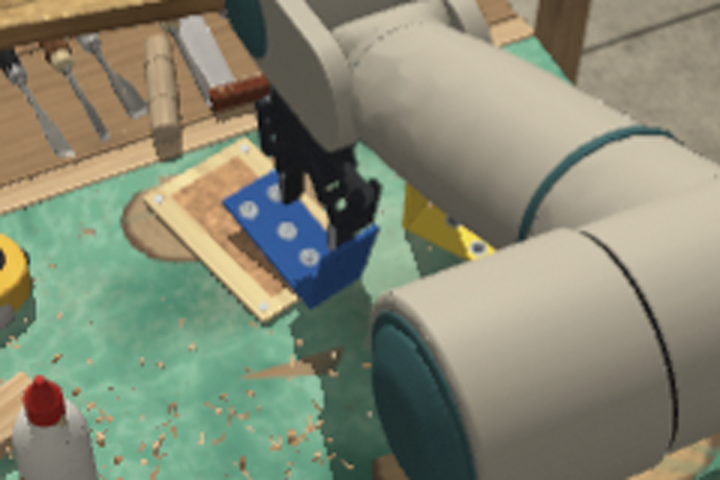

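The bracket is at about 78°, nearly down, with the foot at crop (345,265) held by the rear finger.

>>> send_rows(
  targets=[
    {"spin": 0,"jaw": 80,"slide": [0,0.0011,-0.0003]},
    {"spin": 0,"jaw": 80,"slide": [0,0.0011,-0.0003]},
    {"spin": 0,"jaw": 80,"slide": [0,0.0011,-0.0003]},
    {"spin": 0,"jaw": 80,"slide": [0,0.0011,-0.0003]},
    {"spin": 0,"jaw": 80,"slide": [0,0.0011,-0.0003]},
    {"spin": 0,"jaw": 80,"slide": [0,0.0011,-0.0003]},
    {"spin": 0,"jaw": 80,"slide": [0,0.0011,-0.0003]},
    {"spin": 0,"jaw": 80,"slide": [0,0.0011,-0.0002]},
    {"spin": 0,"jaw": 80,"slide": [0,0.0011,-0.0002]},
    {"spin": 0,"jaw": 80,"slide": [0,0.0011,-0.0002]},
  ],
)

```text
time_s: 13.3
tool_pos: [600.1, 34.6, 77.2]
eef_rot: [0.0, 0.621, 0.784, -0.0]
wrist_force: [0.3, 0.6, -0.3]
finger_gap: 58.4
grip_force: 0.4
```

```bash
python3 -c "
from h import *
look()"
```

```text
t 13.3 TCPu 27.5 z 77.2 lat -1.6 F [ 0.3  0.6 -0.3] gap 58.4
0 14 [ 6. 24. 51.]
10 282 [  1.  53. 101.]
20 68 [-18. -13. 104.]
30 30 [-19. -17. -15.]
40 38 [-20. -18. -14.]
50 32 [-20. -18. -16.]
60 32 [-21. -19. -17.]
70 30 [-22. -20. -19.]
80 41 [-23. -21. -20.]
90 26 [-24. -21. -19.]
```

>>> send_rows(
  targets=[
    {"spin": 0,"jaw": 80,"slide": [0,0.0008,0]},
    {"spin": 0,"jaw": 80,"slide": [0,0.0008,0]},
    {"spin": 0,"jaw": 80,"slide": [0,0.0008,0]},
    {"spin": 0,"jaw": 80,"slide": [0,0.0008,0]},
    {"spin": 0,"jaw": 80,"slide": [0,0.0008,0]},
    {"spin": 0,"jaw": 80,"slide": [0,0.0008,0]},
    {"spin": 0,"jaw": 80,"slide": [0,0.0008,0]},
    {"spin": 0,"jaw": 80,"slide": [0,0.0008,0]},
    {"spin": 0,"jaw": 80,"slide": [0,0.0008,0]},
    {"spin": 0,"jaw": 80,"slide": [0,0.0008,0]},
  ],
)

```text
time_s: 14.18
tool_pos: [607.6, 36.3, 77.0]
eef_rot: [-0.0, 0.621, 0.784, -0.0]
wrist_force: [-0.5, 0.5, 0.2]
finger_gap: 58.5
grip_force: 0.0
```

>>> send_rows(
  targets=[
    {"spin": 0,"jaw": 80,"slide": [0,0.001,0]},
    {"spin": 0,"jaw": 80,"slide": [0,0.001,0]},
    {"spin": 0,"jaw": 80,"slide": [0,0.001,0]},
    {"spin": 0,"jaw": 80,"slide": [0,0.001,0]},
    {"spin": 0,"jaw": 80,"slide": [0,0,0]},
  ],
)

```text
time_s: 14.6
tool_pos: [611.8, 37.3, 77.1]
eef_rot: [0.0, 0.621, 0.784, -0.0]
wrist_force: [-0.3, 0.5, -1.0]
finger_gap: 58.4
grip_force: 0.0
```

```bash
python3 -c "
from h import *
look('pics/s5.png')"
```

```text
t 14.6 TCPu 39.5 z 77.1 lat -1.6 F [-0.3  0.5 -1. ] gap 58.4
0 66 [ 16.  63. 105.]
10 221 [-11.  53. 105.]
20 41 [-17. -15. -12.]
30 38 [-17. -14. -11.]
40 45 [-18. -14. -12.]
50 32 [-17. -15. -13.]
60 40 [-17. -14. -13.]
70 35 [-17. -15. -13.]
80 45 [-16. -14. -12.]
90 29 [-17. -14. -11.]
```

View pics/s5.png

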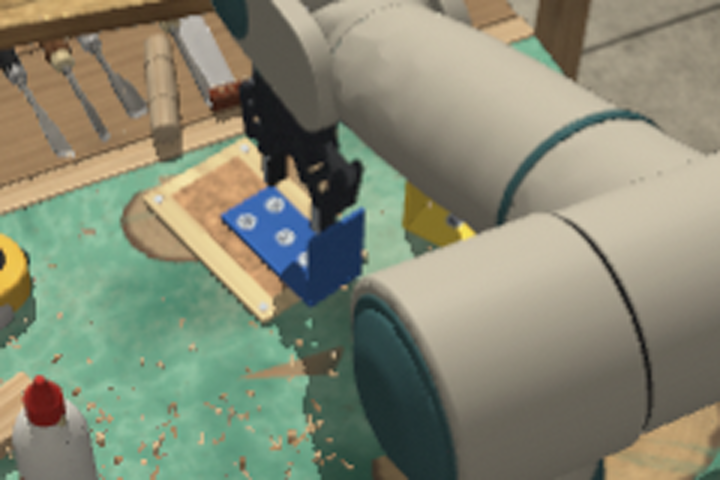

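The leg lies flat on the board, with the foot vertical at crop (340,250) and the finger clear of it by about 9 mm. I withdraw straight up.

>>> send_rows(
  targets=[
    {"spin": 0,"jaw": 80,"slide": [0,0,-0.005]},
    {"spin": 0,"jaw": 80,"slide": [0,0,-0.01]},
    {"spin": 0,"jaw": 80,"slide": [0,0,-0.02]},
    {"spin": 0,"jaw": 80,"slide": [0,0,-0.025]},
    {"spin": 0,"jaw": 80,"slide": [0,0,-0.025]},
    {"spin": 0,"jaw": 80,"slide": [0,0,-0.025]},
    {"spin": 0,"jaw": 80,"slide": [0,0,-0.025]},
    {"spin": 0,"jaw": 80,"slide": [0,0,-0.02]},
    {"spin": 0,"jaw": 80,"slide": [0,0,0]},
    {"spin": 0,"jaw": 80,"slide": [0,0,0]},
  ],
)

```text
time_s: 15.48
tool_pos: [612.2, 37.3, 234.5]
eef_rot: [0.002, 0.621, 0.784, 0.001]
wrist_force: [0.5, 1.0, -1.0]
finger_gap: 58.6
grip_force: 0.0
```

```bash
python3 -c "
from h import *
look()
im,d=camera('scene');cv2.imwrite('pics/end.png',im[:,:,::-1])"
```

```text
t 15.4833 TCPu 39.8 z 234.5 lat -1.8 F [ 0.5  1.  -1. ] gap 58.6
0 79 [ 18.  64. 106.]
10 215 [-13.  49. 102.]
20 37 [-17. -14. -11.]
30 38 [-16. -14. -11.]
40 39 [-17. -15. -12.]
50 39 [-18. -15. -12.]
60 44 [-16. -15. -11.]
70 32 [-17. -14. -12.]
80 41 [-16. -15. -12.]
90 27 [-17. -14. -11.]
```

View pics/end.png

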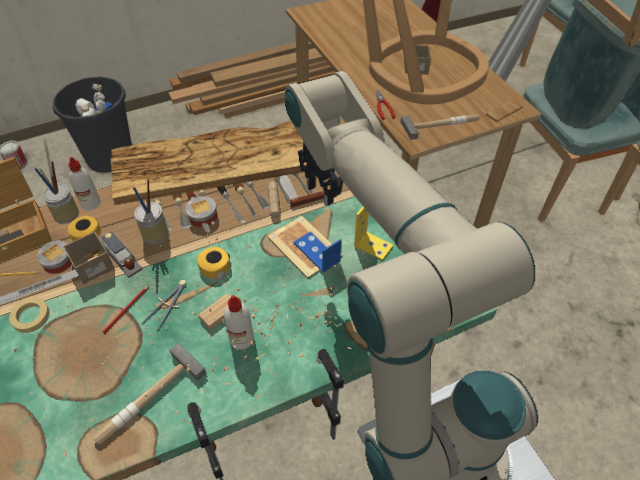

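The blue leg lies flat on the board at (312,247) and the short leg stands up at (330,255). The hand is clear, and everything in view is where it was.

```bash
python3 -c "
from cell import job_done
print(job_done())"
```

```text
the job is handed in; nothing more can be done
None
```

The blue bracket now lies with its long leg flat on the board and its short leg standing up. It was tipped and eased down with the fingers, apart from a brief, partly free roll past the balance point (about 30° to 41°) before the rear finger held it. The hand is clear, the bystanders in view did not move, and the job was handed in after about 15.5 s.

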